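# Spread a snap ring over the bobbin winder's axle and hold it at the groove

## Robot

A 6-joint arm with a two-finger parallel gripper is mounted at the origin on the work surface. World frame = base frame: x ahead of the robot, y to its left, z up, the work surface at z = 0. Lengths are in m, angles in rad, forces in N, time in s.
With the tool pointing down it reaches from about 0.25 to 0.725 m from the base axis. Payload 4 kg.
Tool frame: the origin (TCP) lies where the fingers leave the gripper's body, on its centre line; the fingertips stand 73 mm ahead of it and the grasp point (between the pads) lies 54 mm ahead of it (bot.tip_reach is the z of the fingertips in the tool frame, in m); z points along the fingers, x is the direction in which the jaws open and shut, and the axes are right-handed (so a half turn about z gives the same grasp; the last joint's range is limited). The gripper opens to 85 mm and grips with 20 to 120 N. Pads are 22 mm wide; open, the fingers measure 114 mm over their backs; the gripper's body (76 mm by 85 mm) begins 54 mm behind the grasp point. The pads swing forward as they close: fully open they stand 13 mm farther back than shut.
Start: joints at [1.26, 0.241, 0.005, 1.335, 0, 1.571], TCP at [0.153, 0.476, 0.304] pointing down, gripper open.
Joint ranges: [-2.72, 2.72], [-1.05, 1.87], [-1.09, 1.28], [-1.99, 2.15], [-1.42, 1.44], [-3.14, 3.14]. Speed limits (rad/s): [2.79, 2.79, 3.14, 3.14, 3.14, 3.14].

## Interface

Orientations are given as a unit quaternion [x, y, z, w].
In Python, from workcell import bot, vision, job_done gives the robot as it stands.
- The arm moves only by the tool drive_tool, never from a script. Its argument "steps" is one flat list of numbers, 7 for each row, row after row: the shift along the tool's x, y, z in m, then the turn, a rotation vector about the tool's x, y, z in degrees, then the closure, from -1 (fully open) to 1 (shut). A call has 1 to 8 rows; each row shifts and turns the commanded pose from where the row before left it, along the tool's axes as they then stand; what a row does not reach is not made up. A row lasts 1/12 s, in which the tool goes at most 41.7 mm and 7.16 degrees, less where a joint would pass 70% of its speed; a pose out of reach is approached as far as the arm can. A call is refused whole if a number of a shift passes 0.0417 or a number of a turn 7.16, either way. A call with a gripper value outside its range is refused whole. The fingers move at their own pace and stop on an object; the grip force is fixed at half the most. Time passes only in rows, so rows that do not move let the fingers close. It gives the time, the measured TCP pose, the force and the opening at its end, in the units of the state.
- bot.get_obs(): the state, without advancing time (a new reading comes with each control period).
- vision.camera(name): name is "scene" or "side" or "wrist"; returns (picture, depth): 400x640x3 uint8, red, green, blue; 400x640 float32, m along the optical axis (not along the pixel's ray), 0 where there is no reading.
- vision.camera_model(name): a dict with "mtx" (3x3 intrinsics, pixels), "D" ([k1, k2, p1, p2, k3] as OpenCV has them; the pictures are not rectified), "rvec" (rotation vector, rad) and "tvec" (3), from world to camera coordinates, as OpenCV has them. Camera axes: x right, y down, z forward; pixel columns grow to the right and rows downward; lengths in m; the calibration is good to about 2 mm. A picture is of the moment at which its call begins: read the wrist's pose just before it. camera_model takes no time and is no camera call; for the wrist camera it gives the pose at the moment of the call.
- job_done(): hands the job in, once; it reports no verdict.
The state is a dict: "clock": time; "joint_pos": joint angles; "joint_vel": joint speeds; "tau": joint torques, N m; "eef_pos": TCP position; "tool_rot": TCP orientation; "ft_force": force on the tool from outside, world axes, zero at the start; "ft_torque": the same for the moment, N m; "grip_width": finger opening in m.
Only numpy, scipy, OpenCV 4.12 (cv2) and the standard library are available. Lean on these libraries where they do the work, as an engineer would, in place of code of your own. Each camera call takes 0.05 s, during which the arm holds its last target.

## Task

Take the ring pliers out of their wooden rack by both handles, squeeze them to spread the snap ring at their tips, and slide the spread ring straight down over the upright axle of the bobbin winder until it is level with the groove just above the brass washer. Do not force or drop anything and leave the other things on the table where they are. Finish while still holding: keep the pliers upright and squeezed, with the ring fully spread around the middle of the groove, centred and touching neither the axle nor the washer.

Things in the scene. Friction and masses are not known exactly. Their poses are not given: they have to be found in the camera images.
- pliers_grip (a point): Where to grip the pliers: midway between their two black handles. They stand upright in the rack, handles up, ring down, about 0.2 kg. Axes: handles are squeezed along y, z up. Each handle is a flat bar 13 mm wide (x), 9 mm thick, from 28 mm below to 24 mm above this point; relaxed they lean outwards, 54 mm over both here and 64 mm at the tops; squeezed to the stop, parallel, 36 mm.
- pliers_bar (a point): Middle of the underside of the pliers' steel cross bar (78 mm along y, 16 mm along x, 8 mm high), by which they hang in the rack; 50 mm below pliers_grip on the pliers' centre line, same axes.
- ring_center (a point): Centre of the opened snap ring, held by its eyelets at the jaw tips: on the pliers' centre line, 94 mm below pliers_grip, same axes, in the ring's mid plane. A C of 3 mm steel wire, level when the pliers are upright, gap to -x: relaxed 25 mm inside, too small for the axle, and some 8 mm off this point to +x; fully spread it clears a 26 mm axle centred here by about 2 mm.
- lever_l (a joint): Squeeze of the pliers (rad): 0 handles relaxed, ring closed; 0.2 at the stop, handles parallel, ring fully spread. Both levers and the ring move together. A spring opens the handles again: about 8 N on each handle holds them at the stop, two lugs between the handles that meet.
- rack: Wooden rack of the pliers, fixed; origin at the centre of its underside on the table, y along its length. Two cheeks 40 x 14 mm (x, y), centred 34 mm either side along y, 80 mm tall, each with a notch 19 mm wide and 10 mm deep in its top, where the cross bar lies 70 mm above the table. The ring hangs free between them, 26 mm up. The pliers come out straight up.
- groove (a point): Middle of the groove on the axis (z, up) of the bobbin winder's steel axle, 65 mm above the table. The groove is 10 mm high, 22 mm in diameter; above it the axle is 26 mm in diameter, below it is a brass washer (38 mm diameter, top 5 mm below this point) on a wooden disc (90 mm, top 8 mm below). The winder's base is 150 x 120 x 25 mm, fixed.
- axle_top (a point): Top of that axle, on its axis, 17 mm above the middle of the groove; its last 3 mm taper from 26 mm to 21 mm diameter.
- tape_roll: Roll of paper tape, 48 mm diameter, 19 mm high, lying flat; bystander, to be left alone; origin at the centre of its underside.
- sharpener: Metal pencil sharpener 25 x 16 x 12 mm; bystander; origin at the centre of its underside.
- pencil_pot: Round wooden pencil pot, 52 mm diameter, 85 mm tall, with three pencils standing in it to 150 mm; bystander; origin at the centre of its underside.
- glasses_case: Dark glasses case 60 x 160 x 36 mm; bystander; origin at the centre of its underside.
- mug_: White mug, 80 mm diameter, 90 mm tall, handle at +y; bystander; origin at the centre of its underside.

How it is judged:
By the outcome, as a careful person would: the job done as asked, in the order asked, and still so for the second after the job is handed in, while the arm keeps its last pose, push and grip.
It also fails if it takes over 48 s, if anything falls off the work surface, if the arm or the gripper's body presses on something with over 40 N, if the wrist force passes 120 N, or if a joint passes its speed limit or range.

## Working session

There is one attempt and no reset: what is moved stays moved. The work goes in short steps, Python scripts to look and compute and a tool call to move; the robot and the scene stay as the last step left them, time stands still between calls to the robot, and variables do not carry over. Pictures are saved under pics/ and viewed, and the job is handed in when it is done.

Besides the shell and the picture viewer there is one more tool, called after "Request:" as name(argument=value, ...) on one line, values as JSON. drive_tool: Moves the arm, as the interface text tells. Its arguments: {"type":"object","properties":{"steps":{"type":"array"}},"required":["steps"]}

```bash
mkdir -p pics; ls
cat > h.py <<'E'
import numpy as np, cv2
from workcell import bot, vision, job_done
def grab(name,tag):
    m=vision.camera_model(name); p,d=vision.camera(name)
    np.savez(f'pics/{tag}.npz',p=p,d=d,**{k:np.array(v,float) for k,v in m.items()})
    cv2.imwrite(f'pics/{tag}.png',p[:,:,::-1]); return p,d,m
def load(tag):
    z=np.load(f'pics/{tag}.npz'); return z['p'],z['d'],z
def ray(m,uv):
    uv=np.array(uv,float).reshape(-1,1,2)
    n=cv2.undistortPoints(uv,np.array(m['mtx']),np.array(m['D']))[:,0]
    R,_=cv2.Rodrigues(np.array(m['rvec'],float)); t=np.array(m['tvec'],float).ravel()
    return -R.T@t, (R.T@np.c_[n,np.ones(len(n))].T).T
def plane(m,uv,z):
    c,d=ray(m,uv); return c+d*((z-c[2])/d[:,2])[:,None]
def proj(m,P):
    return cv2.projectPoints(np.array(P,float).reshape(-1,3),np.array(m['rvec'],float),np.array(m['tvec'],float),np.array(m['mtx']),np.array(m['D']))[0][:,0]
def cloud(d,m,mask=None):
    v,u=np.nonzero((d>0) if mask is None else (d>0)&mask)
    c,r=ray(m,np.c_[u,v]); return c+r*d[v,u][:,None],u,v
def tri(m1,a,m2,b):
    c1,r1=ray(m1,a); c2,r2=ray(m2,b); r1=r1[0];r2=r2[0]
    s=np.linalg.lstsq(np.c_[r1,-r2],c2-c1,rcond=None)[0]
    p,q=c1+s[0]*r1,c2+s[1]*r2; return (p+q)/2,np.linalg.norm(p-q)
E
python3 - <<'E'
from h import *
for n in ['scene','side','wrist']: 
    p,d,m=grab(n,n+'0'); c,r=ray(m,[[320,200]]); print(n,c,r)
o=bot.get_obs(); print({k:np.round(v,4) for k,v in o.items()})
E
```

```text
pics
scene [ 1.10090017 -0.86289913  0.77887997] [[-0.40183103  0.72588874 -0.5583662 ]]
side [ 0.41684708 -0.78892119  0.79401049] [[ 0.22138544  0.73226023 -0.64404853]]
wrist [0.08618762 0.49748355 0.37249759] [[ 0.26979509 -0.09585073 -0.95819132]]
{'clock': np.float64(0.15), 'joint_pos': array([ 1.26  ,  0.2412,  0.004 ,  1.3352, -0.    ,  1.5708]), 'joint_vel': array([ 0.0018, -0.0014,  0.0036,  0.0001,  0.0025,  0.0008]), 'tau': array([-4.00000e-04, -3.72634e+01,  2.52638e+01,  1.23000e-02,
       -0.00000e+00,  0.00000e+00]), 'eef_pos': array([0.1528, 0.4757, 0.3032]), 'tool_rot': array([ 8.080e-01,  5.891e-01, -6.000e-04,  5.000e-04]), 'ft_force': array([-0.493 ,  1.2441,  0.3446]), 'ft_torque': array([-0.0108,  0.0376, -0.0002]), 'grip_width': np.float64(0.0851)}
```

View pics/scene0.png

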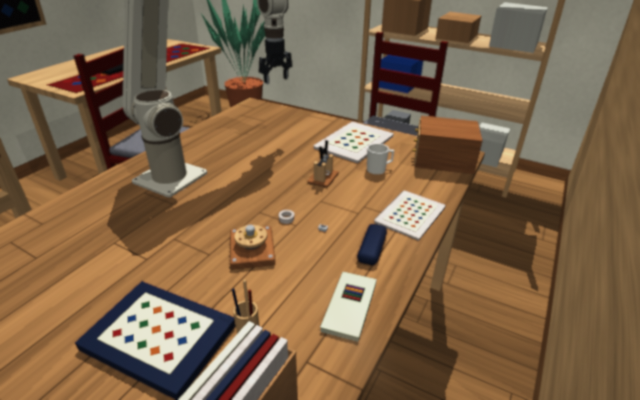

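View pics/side0.png

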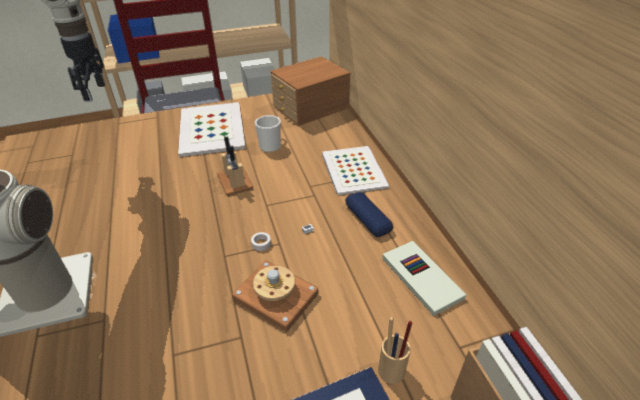

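View pics/wrist0.png

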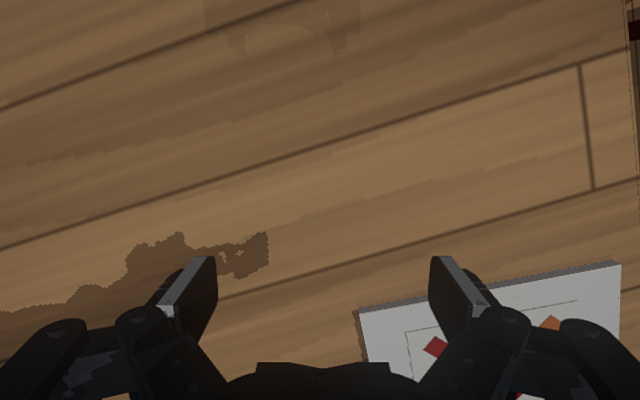

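The pliers in the rack are at about (323,165) in scene and (233,165) in side. The winder axle is at about (250,231) in scene and (273,275) in side. The wrist view shows only the table so far.

Run:
```python
from h import *
P={}
for n,(a,b) in {'scene0':((285,125),(215,205)),'side0':((195,125),(225,240))}.items():
    p,d,m=load(n)
    A=cv2.resize(p[a[1]:a[1]+75,a[0]:a[0]+80],None,fx=5,fy=5,interpolation=cv2.INTER_CUBIC)
    B=cv2.resize(p[b[1]:b[1]+75,b[0]:b[0]+80],None,fx=5,fy=5,interpolation=cv2.INTER_CUBIC)
    cv2.imwrite(f'pics/z_{n}.png',np.hstack([A,B])[:,:,::-1])
    C,u,v=cloud(d,m)
    for nm,(x,y,r) in {'rack':(a[0]+40,a[1]+45,25),'wind':(b[0]+40,b[1]+38,30)}.items():
        s=(abs(u-x)<r)&(abs(v-y)<r)&(C[:,2]>.02)
        Q=C[s]; print(n,nm,Q.shape,'med',np.median(Q,0),'max z',Q[:,2].max())
        for lo,hi in [(.02,.04),(.04,.06),(.06,.075),(.075,.09),(.09,.11),(.11,.13),(.13,.16)]:
            k=Q[(Q[:,2]>lo)&(Q[:,2]<hi)]
            if len(k)>3: print('  ',lo,len(k),k.min(0).round(3),k.max(0).round(3))
```

```text
scene0 rack (448, 3) med [0.48801244 0.24986875 0.06705101] max z 0.14494656573978615
   0.02 96 [0.467 0.23  0.02 ] [0.509 0.312 0.04 ]
   0.04 92 [0.467 0.229 0.04 ] [0.508 0.323 0.06 ]
   0.06 77 [0.466 0.231 0.06 ] [0.508 0.324 0.075]
   0.075 92 [0.469 0.229 0.075] [0.505 0.32  0.09 ]
   0.09 34 [0.478 0.25  0.091] [0.491 0.298 0.11 ]
   0.11 41 [0.477 0.246 0.11 ] [0.494 0.299 0.129]
   0.13 16 [0.481 0.24  0.131] [0.493 0.253 0.145]
scene0 wind (1571, 3) med [ 0.51504546 -0.18853527  0.0279149 ] max z 0.08453998567545129
   0.02 975 [ 0.408 -0.263  0.02 ] [ 0.593 -0.021  0.034]
   0.04 463 [ 0.457 -0.217  0.045] [ 0.545 -0.125  0.06 ]
   0.06 75 [ 0.473 -0.202  0.06 ] [ 0.544 -0.131  0.075]
   0.075 58 [ 0.489 -0.184  0.075] [ 0.514 -0.158  0.085]
side0 rack (559, 3) med [0.47834737 0.24130084 0.06659379] max z 0.14096946588799542
   0.02 106 [0.456 0.227 0.02 ] [0.504 0.306 0.04 ]
   0.04 126 [0.456 0.228 0.04 ] [0.504 0.309 0.06 ]
   0.06 121 [0.455 0.226 0.06 ] [0.504 0.32  0.075]
   0.075 114 [0.457 0.23  0.075] [0.504 0.312 0.09 ]
   0.09 41 [0.471 0.248 0.09 ] [0.488 0.293 0.11 ]
   0.11 32 [0.472 0.244 0.112] [0.489 0.286 0.13 ]
   0.13 19 [0.477 0.24  0.13 ] [0.488 0.248 0.141]
side0 wind (2048, 3) med [ 0.48657379 -0.1803217   0.05241886] max z 0.08273155620688555
   0.02 892 [ 0.414 -0.228  0.02 ] [ 0.548 -0.08   0.028]
   0.04 1023 [ 0.454 -0.219  0.042] [ 0.541 -0.127  0.06 ]
   0.06 42 [ 0.482 -0.188  0.06 ] [ 0.508 -0.174  0.075]
   0.075 91 [ 0.486 -0.186  0.075] [ 0.509 -0.16   0.083]
```

```bash
ls pics
```

```text
scene0.npz
scene0.png
side0.npz
side0.png
wrist0.npz
wrist0.png
z_scene0.png
z_side0.png
```

View pics/z_scene0.png

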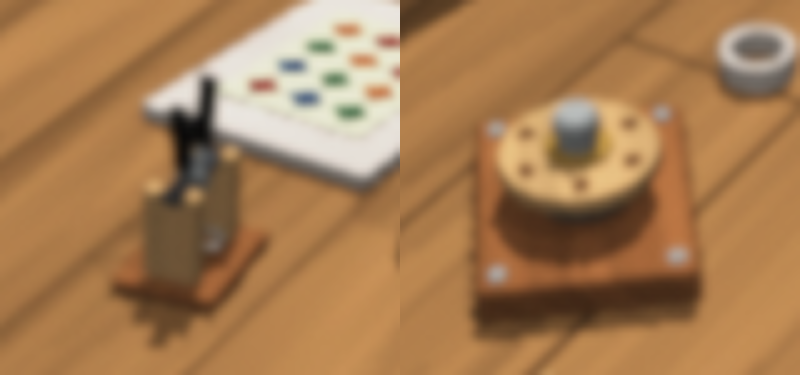

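View pics/z_side0.png

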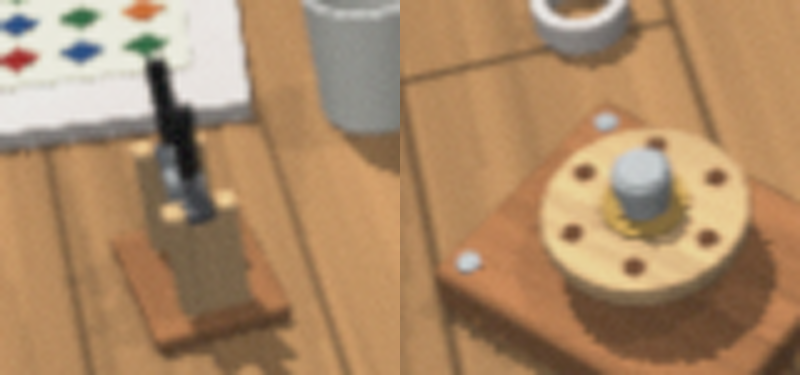

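```bash
cat >> h.py <<'E'
from scipy.spatial.transform import Rotation as Ro
def need(pos,yaw=90.,ob=None):
    """tool-frame shift (mm) and rotvec(deg) to bring TCP to pos with tool x at world yaw, pointing down"""
    o=ob or bot.get_obs(); R=Ro.from_quat(o['tool_rot'])
    y=np.radians(yaw); T=Ro.from_matrix(np.array([[np.cos(y),np.sin(y),0],[np.sin(y),-np.cos(y),0],[0,0,-1]]).T)
    # shift given in target axes as well
    d=np.array(pos)-o['eef_pos']
    print('clk',round(float(o['clock']),2),'pos',np.round(o['eef_pos'],4),'shift now-axes mm',(R.inv().apply(d)*1e3).round(2),'target-axes mm',(T.inv().apply(d)*1e3).round(2),'turn',np.degrees((R.inv()*T).as_rotvec()).round(2),'f',np.round(o['ft_force'],1),'w',round(float(o['grip_width']),4))
E
python3 - <<'E'
from h import *
p,d,m=load('wrist0')
o=bot.get_obs(); R=Ro.from_quat(o['tool_rot'])
c,r=ray(m,[[320,200]]); print(R.inv().apply(c-o['eef_pos']),R.inv().apply(r))
need([.44,.273,.31],90)
for n in ['scene0','side0']:
    p,d,m=load(n); C,u,v=cloud(d,m)
    print(n,plane(m,[[320,200]],0))
    s=(C[:,2]>.07)&(C[:,2]<.1)&(C[:,1]>.1)&(C[:,1]<.5)&(C[:,0]>.51)&(C[:,0]<.75); print('mug',C[s].min(0),C[s].max(0))
E
```

```text
[ 0.00025564 -0.07008347 -0.06927008] [[-0.00722439  0.28617576  0.95820593]]
clk 0.15 pos [0.1528 0.4757 0.3032] shift now-axes mm [-105.16  335.43   -6.6 ] target-axes mm [-202.7   287.2    -6.77] turn [-1.000e-02  9.000e-02 -1.781e+01] f [-0.5  1.2  0.3] w 0.0851
scene0 [[0.54037531 0.14966252 0.        ]]
mug [0.57861191 0.38505397 0.07015403] [0.66613574 0.47617917 0.09435954]
side0 [[0.68978049 0.11384045 0.        ]]
mug [0.58022012 0.38905815 0.07018292] [0.66438267 0.47363544 0.09098285]
```

Request:
drive_tool(steps=[0,0,0,0,0,-5.94,-1,0,0,0,0,0,-5.94,-1,0,0,0,0,0,-5.94,-1,-0.02,0.032,-0.002,0,0,0,-1,-0.02,0.032,-0.002,0,0,0,-1,-0.02,0.032,-0.002,0,0,0,-1,-0.02,0.032,-0.002,0,0,0,-1,-0.02,0.032,-0.002,0,0,0,-1])

```text
clock: 0.82
eef_pos: [0.3139, 0.3749, 0.3137]
tool_rot: [0.707, 0.707, -0.0, 0.0]
ft_force: [0.5, 1.1, 0.2]
grip_width: 0.0855
```

Request:
drive_tool(steps=[-0.02,0.032,-0.002,0,0,0,-1,-0.02,0.032,-0.002,0,0,0,-1,-0.02,0.032,-0.002,0,0,0,-1,-0.02,0.032,-0.002,0,0,0,-1,-0.02,0.032,-0.002,0,0,0,-1,0,0,0,0,0,0,-1,0,0,0,0,0,0,-1])

```text
clock: 1.4
eef_pos: [0.4743, 0.2747, 0.3231]
tool_rot: [0.708, 0.706, -0.001, -0.0]
ft_force: [-0.1, 0.5, -0.7]
grip_width: 0.0857
```

Run:
```python
from h import *
need([.47,.273,.32]); grab('wrist','w1')
```

```text
clk 1.4 pos [0.4743 0.2747 0.3231] shift now-axes mm [-1.67 -4.27  3.12] target-axes mm [-1.65 -4.28  3.11] turn [-0.07  0.02 -0.22] f [-0.1  0.5 -0.7] w 0.0857
```

View pics/w1.png

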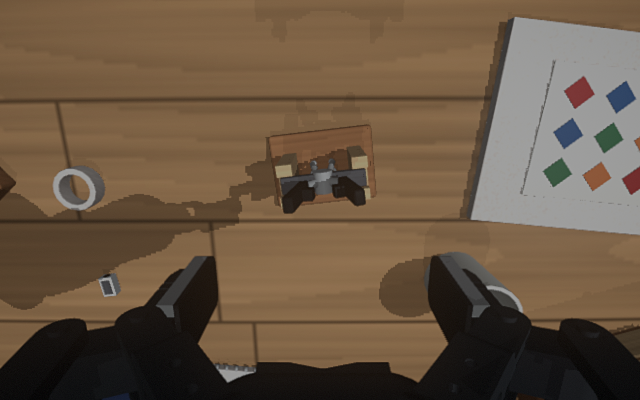

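Wrist view: the pliers' cross bar runs from about (281,182) to (368,172), with handle tops at (292,198) and (355,192). The rack is turned by about 6°. Zooming to measure.

Run:
```python
from h import *
p,d,m=load('w1')
z=cv2.resize(p[110:230,250:390],None,fx=5.5,fy=5,interpolation=cv2.INTER_CUBIC); cv2.imwrite('pics/z_w1.png',z[:,:,::-1])
C,u,v=cloud(d,m)
s=(u>255)&(u<385)&(v>115)&(v<225)
C,u,v=C[s],u[s],v[s]
col=p[v,u].astype(int)
# rack base top
def rect(Q,nm):
    r=cv2.minAreaRect((Q[:,:2]*1000).astype(np.float32)); print(nm,len(Q),'z',np.median(Q[:,2]).round(4),'ctr',np.round(r[0],1),'size',np.round(r[1],1),'ang',round(r[2],1))
h=np.histogram(C[:,2],bins=np.arange(0,.16,.005)); print(h[0])
black=col.max(1)<60
tops=C[black&(C[:,2]>.135)]; rect(tops,'handletops')
for sgn in (0,1):
    q=tops[(tops[:,1]>np.mean(tops[:,1]))==sgn]; rect(q,'h%d'%sgn)
wood=(col[:,0]>col[:,2]+40)
rect(C[wood&(C[:,2]>.072)&(C[:,2]<.088)],'cheektops')
st=(~black)&(~wood)&(C[:,2]>.068)&(C[:,2]<.09); rect(C[st],'bar')
```

```text
[1750  294 3518   32   33   69   45   54   42   51   71   62   40   84
  150 1121  473   44   36   35   35   59  105  349   86   87   89  374
   56    0    0]
handletops 392 z 0.139 ctr [480.2 275.1] size [12.3 61. ] ang 6.0
h0 194 z 0.139 ctr [483.2 249.2] size [11.9  8.9] ang 5.5
h1 198 z 0.1391 ctr [477.5 301. ] size [12.5  8.9] ang 9.0
cheektops 452 z 0.0794 ctr [481. 275.] size [40.  82.3] ang 6.5
bar 1099 z 0.0781 ctr [480.6 274.8] size [39.4 81.5] ang 6.7
```

View pics/z_w1.png

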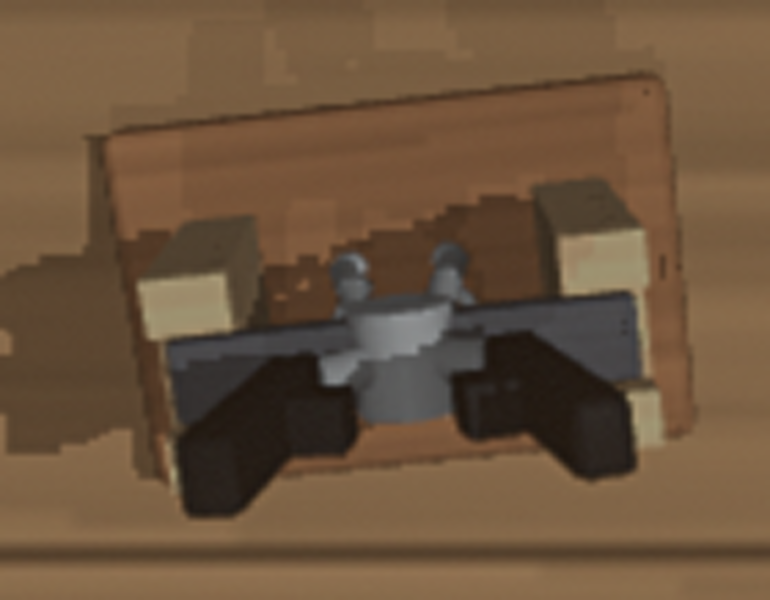

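Run:
```python
from h import *
need([.4805,.275,.235],96.3)
```

```text
clk 1.45 pos [0.4731 0.2755 0.3232] shift now-axes mm [-0.45  7.5  88.18] target-axes mm [-1.3   7.26 88.2 ] turn [-0.1   0.02 -6.39] f [-0.5  0.2 -0. ] w 0.0856
```

Request:
drive_tool(steps=[0,0,0,0,0,-3.2,-1,0,0,0,0,0,-3.2,-1,-0.001,0.002,0.02,0,0,0,-1,0,0.002,0.024,0,0,0,-1,0,0.002,0.024,0,0,0,-1,0,0.001,0.02,0,0,0,-1,0,0,0,0,0,0,-1,0,0,0,0,0,0,-1])

```text
clock: 2.12
eef_pos: [0.4782, 0.2765, 0.2351]
tool_rot: [0.666, 0.746, -0.002, -0.001]
ft_force: [1.3, -0.4, -0.5]
grip_width: 0.085
```

Run:
```python
from h import *
need([.4805,.275,.172],96.3); p,d,m=grab('wrist','w2')
C,u,v=cloud(d,m)
col=p[v,u].astype(int); 
s=(C[:,2]>.125)&(C[:,2]<.15)&(col.max(1)<70)&(abs(C[:,0]-.48)<.03)&(abs(C[:,1]-.275)<.05)
T=C[s]; print(len(T))
for q in (T[T[:,1]<.275],T[T[:,1]>.275]):
    q=q[q[:,2]>.134]
    if len(q): print(len(q),q.mean(0).round(4),cv2.minAreaRect((q[:,:2]*1e3).astype(np.float32)),q[:,2].max(), u[s].min(),u[s].max(),v[s].min(),v[s].max())
```

```text
clk 2.12 pos [0.4782 0.2765 0.2351] shift now-axes mm [-1.67  2.35 63.09] target-axes mm [-1.74  2.16 63.1 ] turn [-0.19  0.07  0.24] f [ 1.3 -0.4 -0.5] w 0.085
1339
465 [0.4825 0.2493 0.1385] ((483.1414794921875, 248.9412078857422), (12.364981651306152, 9.572113990783691), 7.813814640045166) 0.14112313897943826 258 381 223 255
467 [0.4768 0.3007 0.1387] ((477.26910400390625, 301.095703125), (12.59250545501709, 9.440555572509766), 5.581639289855957) 0.14096558198964307 258 381 223 255
```

View pics/w2.png

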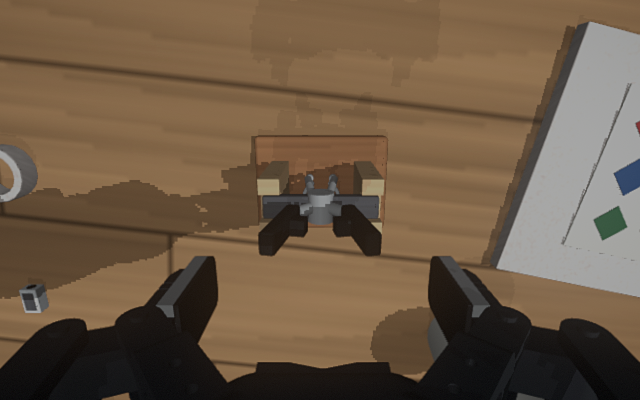

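The handles at (280,230) and (360,230) lie square and centred between the open fingers (about 320). Descending.

Request:
drive_tool(steps=[-0.0015,0.002,0.004,0,0,0,-1,0,0,0.012,0,0,0,-1,0,0,0.012,0,0,0,-1,0,0,0.012,0,0,0,-1,0,0,0.012,0,0,0,-1,0,0,0.011,0,0,0,-1,0,0,0,0,0,0,-1,0,0,0,0,0,0,-1])

```text
clock: 2.83
eef_pos: [0.4824, 0.2749, 0.1737]
tool_rot: [0.666, 0.746, 0.0, 0.0]
ft_force: [-0.3, -0.3, 0.9]
grip_width: 0.0856
```

Run:
```python
from h import *
need([.480,.275,.172],96.3); p,d,m=grab('wrist','w3');p,d,m=grab('side','s3')
z=cv2.resize(p[90:220,160:330],None,fx=4,fy=4,interpolation=cv2.INTER_CUBIC); cv2.imwrite('pics/z_s3.png',z[:,:,::-1])
```

```text
clk 2.83 pos [0.4824 0.2749 0.1737] shift now-axes mm [ 0.41 -2.42  1.7 ] target-axes mm [ 0.41 -2.42  1.7 ] turn [ 0.05 -0.02  0.12] f [-0.3 -0.3  0.9] w 0.0856
```

View pics/w3.png

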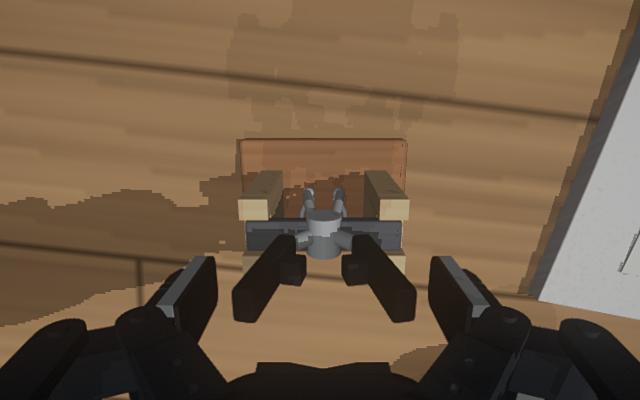

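View pics/z_s3.png

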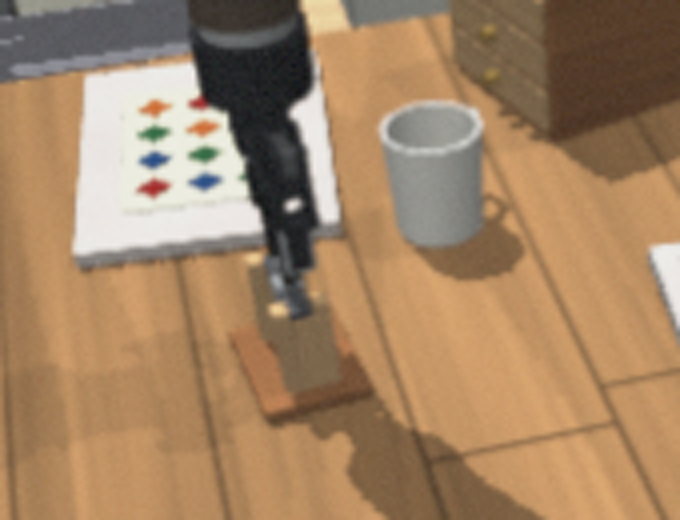

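Handle tops at about (255,310) and (395,310) are symmetric between the pads. The side view shows fingers clear of the rack. Closing gradually.

Request:
drive_tool(steps=[0,-0.001,0.001,0,0,0,-0.6,0,0,0,0,0,0,-0.5,0,0,0,0,0,0,-0.4,0,0,0,0,0,0,-0.3,0,0,0,0,0,0,-0.3])

```text
clock: 3.35
eef_pos: [0.4817, 0.2749, 0.173]
tool_rot: [0.666, 0.746, 0.001, 0.0]
ft_force: [-0.5, 0.4, 4.2]
grip_width: 0.0557
```

Request:
drive_tool(steps=[0,0,0,0,0,0,-0.2,0,0,0,0,0,0,-0.1,0,0,0,0,0,0,-0.1])

```text
clock: 3.6
eef_pos: [0.4816, 0.2749, 0.1725]
tool_rot: [0.666, 0.746, 0.001, 0.0]
ft_force: [-0.7, -0.1, 5.6]
grip_width: 0.047
```

Request:
drive_tool(steps=[0,0,0,0,0,0,0.0,0,0,0,0,0,0,0.1,0,0,0,0,0,0,0.1])

```text
clock: 3.85
eef_pos: [0.4817, 0.2749, 0.1729]
tool_rot: [0.666, 0.746, 0.001, 0.0]
ft_force: [-1.0, 1.2, 7.6]
grip_width: 0.0385
```

Request:
drive_tool(steps=[0,0,0,0,0,0,0.2,0,0,0,0,0,0,0.25,0,0,0,0,0,0,0.25])

```text
clock: 4.1
eef_pos: [0.4818, 0.2749, 0.1733]
tool_rot: [0.666, 0.746, 0.001, 0.0]
ft_force: [-0.4, 0.0, 9.5]
grip_width: 0.0347
```

Request:
drive_tool(steps=[0,0,0,0,0,0,0.35,0,0,0,0,0,0,0.5,0,0,-0.001,0,0,0,0.5,0,0,0,0,0,0,0.5])

```text
clock: 4.43
eef_pos: [0.4816, 0.2747, 0.1734]
tool_rot: [0.666, 0.746, 0.001, 0.0]
ft_force: [0.1, 0.6, 5.7]
grip_width: 0.0347
```

Run:
```python
from h import *
need([.480,.275,.172],96.3); p,d,m=grab('wrist','w4')
```

```text
clk 4.43 pos [0.4816 0.2747 0.1734] shift now-axes mm [ 0.44 -1.56  1.35] target-axes mm [ 0.44 -1.56  1.36] turn [ 0.07 -0.03  0.11] f [0.1 0.6 5.7] w 0.0347
```

View pics/w4.png

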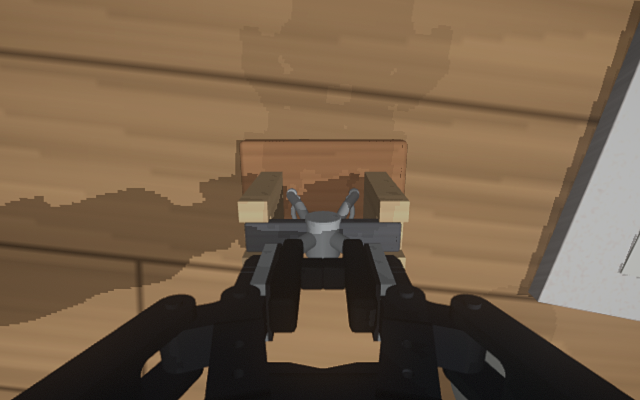

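The handles (285 and 360, ~285) are parallel with lugs meeting, and the jaw tips (290 and 352, 195) are spread. Lifting straight up.

Request:
drive_tool(steps=[0,0,-0.003,0,0,0,0.5,0,0,-0.005,0,0,0,0.5,0,0,-0.01,0,0,0,0.5,0,0,-0.015,0,0,0,0.5,0,0,-0.015,0,0,0,0.5,0,0,-0.015,0,0,0,0.5,0,0,-0.015,0,0,0,0.5,0,0,-0.015,0,0,0,0.5])

```text
clock: 5.15
eef_pos: [0.4803, 0.2741, 0.2665]
tool_rot: [0.666, 0.746, -0.001, -0.001]
ft_force: [0.2, 0.3, -1.7]
grip_width: 0.0346
```

Request:
drive_tool(steps=[0,0,-0.015,0,0,0,0.5,0,0,-0.015,0,0,0,0.5,0,0,-0.01,0,0,0,0.5,0,0,0,0,0,0,0.5,0,0,0,0,0,0,0.5])

```text
clock: 5.57
eef_pos: [0.481, 0.2745, 0.306]
tool_rot: [0.666, 0.746, 0.0, -0.0]
ft_force: [0.4, -0.4, -2.7]
grip_width: 0.0345
```

Run:
```python
from h import *
need([.480,.275,.172],96.3); p,d,m=grab('wrist','w5')
p,d,m=grab('side','s5'); z=cv2.resize(p[40:200,130:330],None,fx=4,fy=3.7,interpolation=cv2.INTER_CUBIC); cv2.imwrite('pics/z_s5.png',z[:,:,::-1])
```

```text
clk 5.57 pos [0.481  0.2745 0.306 ] shift now-axes mm [  0.61  -0.96 134.04] target-axes mm [  0.62  -0.97 134.04] turn [-0.   -0.01  0.11] f [ 0.4 -0.4 -2.7] w 0.0345
```

View pics/w5.png

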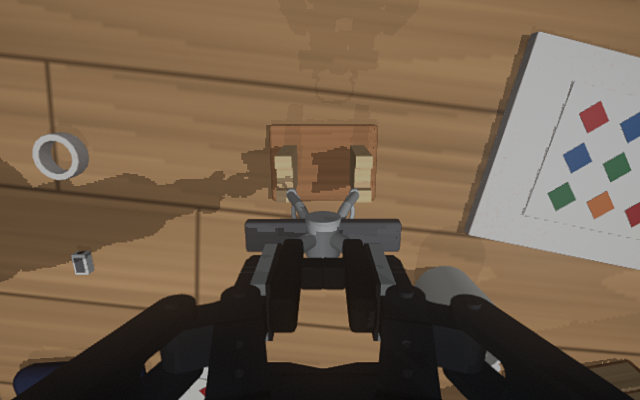

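View pics/z_s5.png

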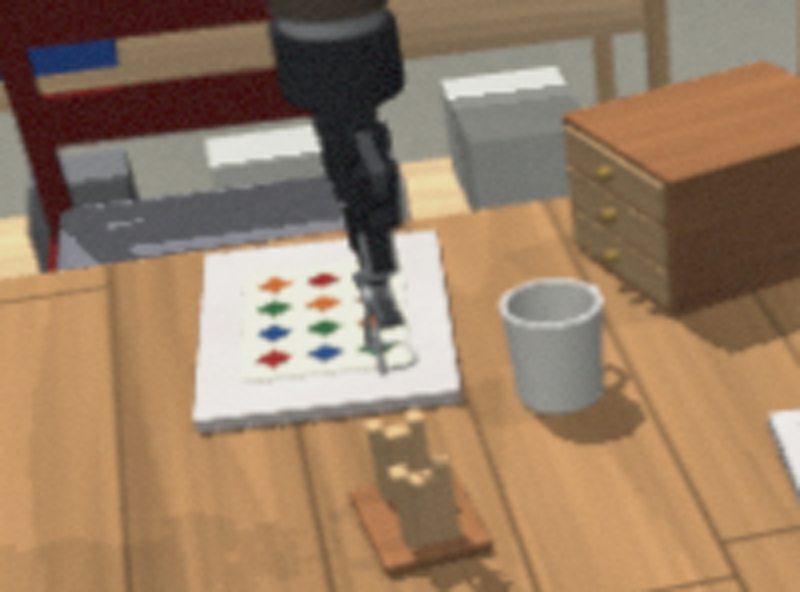

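The wrist view shows the pliers held as before (bar 245–400, row 235) and the side view shows the rack empty and in place. Locating the winder and the pot before moving over.

Run:
```python
from h import *
for n in ['scene0','side0']:
    p,d,m=load(n); C,u,v=cloud(d,m)
    s=(C[:,2]>.078)&(C[:,2]<.088)&(abs(C[:,0]-.5)<.04)&(abs(C[:,1]+.172)<.04); 
    print(n,'axle top',C[s].min(0).round(4),C[s].max(0).round(4), cv2.minEnclosingCircle((C[s][:,:2]*1e3).astype(np.float32)))
    s=(C[:,2]>.075)&(C[:,2]<.16)&(C[:,1]<-.2)&(C[:,1]>-.5)&(abs(C[:,0]-.6)<.2); print('pot',C[s].min(0).round(3),C[s].max(0).round(3))
need([.5,-.172,.306],96.3)
```

```text
scene0 axle top [ 0.4895 -0.1833  0.078 ] [ 0.5142 -0.1582  0.0845] ((500.2418212890625, -169.54306030273438), 13.933009147644043)
pot [ 0.644 -0.435  0.075] [ 0.696 -0.384  0.156]
side0 axle top [ 0.4859 -0.1851  0.0781] [ 0.5088 -0.1608  0.0827] ((497.1353454589844, -172.381103515625), 12.915066719055176)
pot [ 0.641 -0.5    0.075] [ 0.77  -0.386  0.159]
clk 5.67 pos [0.4806 0.2742 0.3047] shift now-axes mm [-445.6   -30.56   -0.8 ] target-axes mm [-445.66  -29.67   -1.29] turn [-0.14  0.05  0.11] f [-0.4 -0.1 -2.3] w 0.0345
```

Request:
drive_tool(steps=[-0.01,-0.001,0,0,0,0,0.5,-0.02,-0.001,0,0,0,0,0.5,-0.03,-0.002,0,0,0,0,0.5,-0.035,-0.002,0,0,0,0,0.5,-0.035,-0.002,0,0,0,0,0.5,-0.035,-0.002,0,0,0,0,0.5,-0.035,-0.002,0,0,0,0,0.5,-0.035,-0.002,0,0,0,0,0.5])

```text
clock: 6.33
eef_pos: [0.4925, 0.0372, 0.3051]
tool_rot: [0.666, 0.746, -0.001, -0.001]
ft_force: [0.4, 0.9, -1.9]
grip_width: 0.0347
```

Request:
drive_tool(steps=[-0.035,-0.002,0,0,0,0,0.5,-0.035,-0.002,0,0,0,0,0.5,-0.035,-0.002,0,0,0,0,0.5,-0.035,-0.002,0,0,0,0,0.5,-0.03,-0.003,0,0,0,0,0.5,-0.02,-0.003,0,0,0,0,0.5,-0.01,-0.002,0,0,0,0,0.5,0,0,0,0,0,0,0.5])

```text
clock: 7.0
eef_pos: [0.499, -0.1632, 0.305]
tool_rot: [0.668, 0.744, -0.001, -0.001]
ft_force: [0.5, 1.5, -3.3]
grip_width: 0.0349
```

Request:
drive_tool(steps=[0,0,0,0,0,0,0.5,0,0,0,0,0,0,0.5])

```text
clock: 7.17
eef_pos: [0.4997, -0.16, 0.3056]
tool_rot: [0.666, 0.746, 0.0, -0.001]
ft_force: [0.5, 0.3, -2.7]
grip_width: 0.0345
```

Run:
```python
from h import *
need([.5,-.172,.306],96.3)
for n,s in (('wrist','w6'),('scene','c6'),('side','s6')):
    p,d,m=grab(n,s)
    a,b={'w6':(220,100),'c6':(180,130),'s6':(190,170)}[s]
    z=cv2.resize(p[b:b+150,a:a+200],None,fx=4,fy=4,interpolation=cv2.INTER_CUBIC); cv2.imwrite(f'pics/z_{s}.png',z[:,:,::-1])
```

```text
clk 7.17 pos [ 0.4997 -0.16    0.3056] shift now-axes mm [-11.92  -1.05  -0.38] target-axes mm [-11.93  -1.01  -0.37] turn [-0.04 -0.06  0.18] f [ 0.5  0.3 -2.7] w 0.0345
```

View pics/z_w6.png

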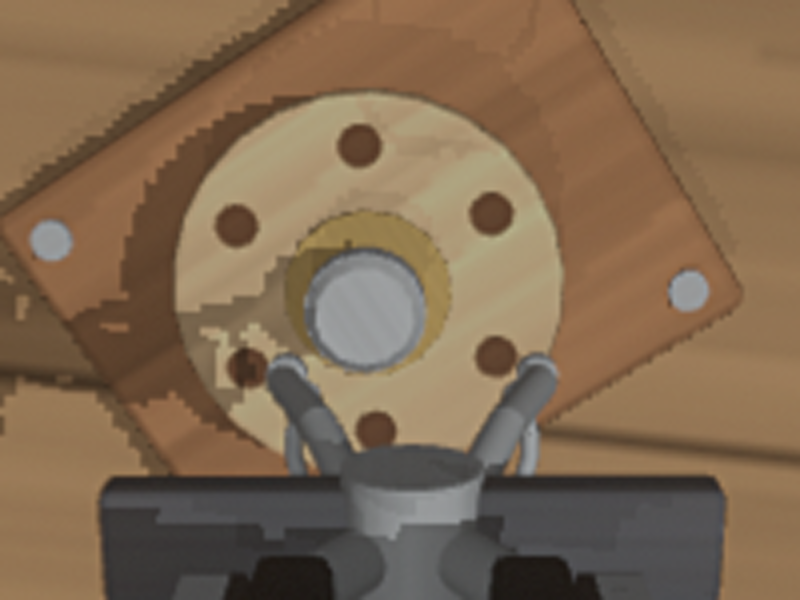

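View pics/z_c6.png

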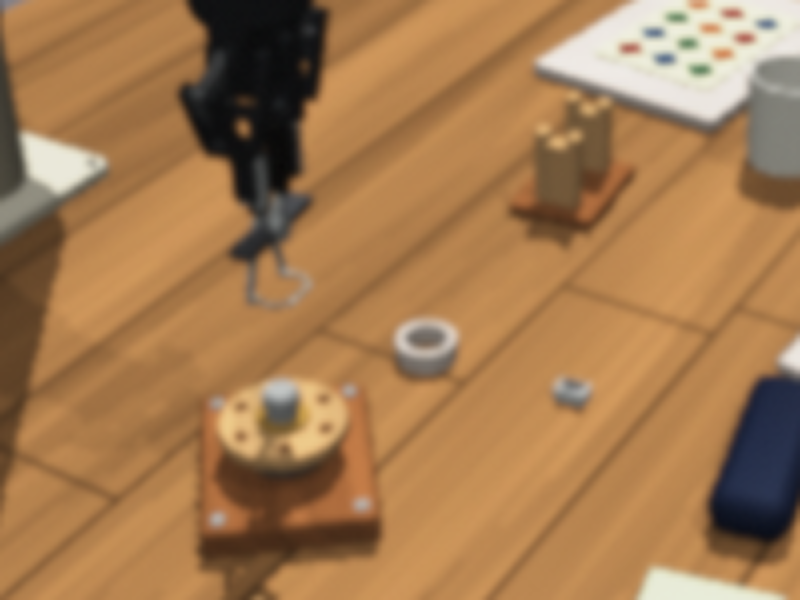

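View pics/z_s6.png

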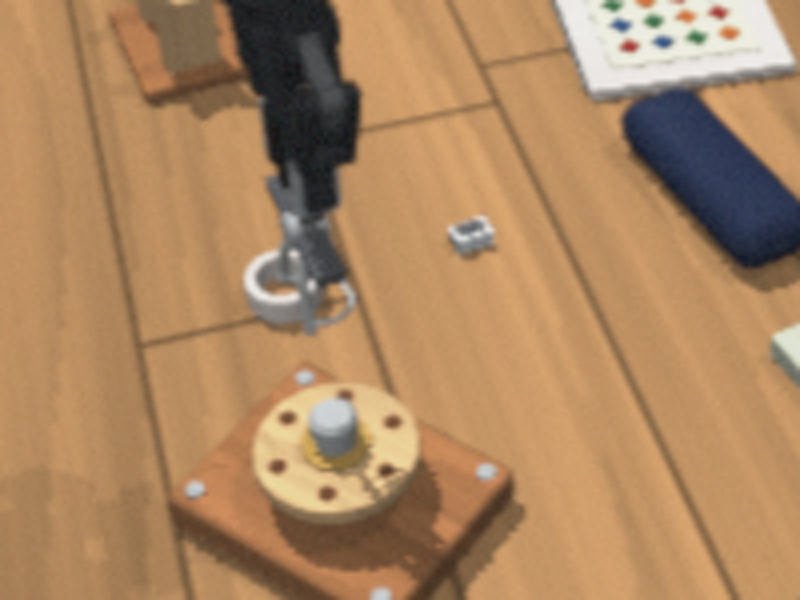

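Wrist crop: the axle top sits at about (311,177), left of the pliers' centre line (about 323). The bar spans columns 245–401 from row ~220. The jaw tips are at (291,192) and (354,192). Scene and side show the spread ring hanging level under the bar.

```bash
cat > rel.py <<'E'
from h import *
def frame(m):
    R,_=cv2.Rodrigues(np.array(m['rvec'],float)); return R
def toolcloud(tag,yaw=96.3):
    """cloud in axes: ex=tool y (pliers +x), ey=tool x (pliers +y), z up ; origin world"""
    p,d,m=load(tag); C,u,v=cloud(d,m); y=np.radians(yaw-90)
    E=np.array([[np.cos(y),np.sin(y),0],[-np.sin(y),np.cos(y),0],[0,0,1]])
    return p,d,m,C@E.T,u,v,E
E
python3 - <<'E'
from rel import *
p,d,m,C,u,v,E=toolcloud('w6')
col=p[v,u].astype(int)
top=(C[:,2]>.07)&(u>290)&(u<335)&(v>150)&(v<200)&(C[:,2]<.095)
A=C[top]; print('axle',len(A),np.percentile(A[:,2],[1,50,99]).round(4))
B=A[A[:,2]>np.median(A[:,2])-.0015]; print(cv2.minEnclosingCircle((B[:,:2]*1e3).astype(np.float32)), B.mean(0))
big=A[(A[:,2]>.072)]; print(cv2.minEnclosingCircle((big[:,:2]*1e3).astype(np.float32)))
bar=(u>240)&(u<405)&(v>215)&(v<262)&(C[:,2]>.18)&(C[:,2]<.24)
Q=C[bar]; print('bar z hist',np.histogram(Q[:,2],bins=np.arange(.18,.24,.003)))
# side parts only
for a,b in ((247,290),(356,399)):
    s=(u>=a)&(u<=b)&(v>=217)&(v<=250); 
    print(a,[ (r, C[s&(v==r)].mean(0).round(4)) for r in range(218,250,3)])
print('bar y ends',[ (r, C[(v==r)&(C[:,2]>.18)&(C[:,2]<.24)&(u>230)&(u<410)][:,1].min().round(4),C[(v==r)&(C[:,2]>.18)&(C[:,2]<.24)&(u>230)&(u<410)][:,1].max().round(4)) for r in (224,228,235,240)])
E
```

```text
axle 761 [0.0717 0.081  0.083 ]
((477.9253845214844, -223.6862030029297), 12.904540061950684) [ 0.47766317 -0.22367261  0.08129487]
((478.0765380859375, -223.72857666015625), 13.094815254211426)
bar z hist (array([   0,    0,    0,    2,   13,   16,    0,   50,  289, 2150, 1000,
        800,  152,  125,   41,   90,  102,  127,  135]), array([0.18 , 0.183, 0.186, 0.189, 0.192, 0.195, 0.198, 0.201, 0.204,
       0.207, 0.21 , 0.213, 0.216, 0.219, 0.222, 0.225, 0.228, 0.231,
       0.234, 0.237]))
247 [(218, array([ 0.5365, -0.2713,  0.0154])), (221, array([ 0.4702, -0.2407,  0.2072])), (224, array([ 0.4709, -0.2404,  0.2095])), (227, array([ 0.4724, -0.2403,  0.2097])), (230, array([ 0.474 , -0.2405,  0.2097])), (233, array([ 0.4756, -0.2406,  0.2096])), (236, array([ 0.4771, -0.2406,  0.2098])), (239, array([ 0.478 , -0.2405,  0.2115])), (242, array([ 0.479 , -0.2404,  0.2129])), (245, array([ 0.4752, -0.2387,  0.2252])), (248, array([ 0.4751, -0.2382,  0.2286]))]
356 [(218, array([ 0.5417, -0.1523, -0.0006])), (221, array([ 0.47  , -0.1864,  0.2072])), (224, array([ 0.4707, -0.1867,  0.2094])), (227, array([ 0.4722, -0.1867,  0.2097])), (230, array([ 0.4738, -0.1868,  0.2097])), (233, array([ 0.4753, -0.1866,  0.2099])), (236, array([ 0.4769, -0.1865,  0.2098])), (239, array([ 0.478 , -0.1864,  0.2111])), (242, array([ 0.479 , -0.1868,  0.2123])), (245, array([ 0.4752, -0.1884,  0.2248])), (248, array([ 0.4754, -0.1888,  0.2277]))]
bar y ends [(224, np.float64(-0.2519), np.float64(-0.1755)), (228, np.float64(-0.2521), np.float64(-0.1756)), (235, np.float64(-0.2523), np.float64(-0.1754)), (240, np.float64(-0.2526), np.float64(-0.1746))]
```

Bar centre sits at (478.3, −213.7) and the axle at (478.0, −223.7) mm in pliers axes, bar level. So I shift −10 mm in tool x, then descend 55 mm to hover above the axle.

Request:
drive_tool(steps=[-0.005,0,0,0,0,0,0.5,-0.005,0,0.005,0,0,0,0.5,0,0,0.012,0,0,0,0.5,0,0,0.012,0,0,0,0.5,0,0,0.012,0,0,0,0.5,0,0,0.009,0,0,0,0.5,0,0,0.005,0,0,0,0.5,0,0,0,0,0,0,0.5])

```text
clock: 7.98
eef_pos: [0.5004, -0.1709, 0.2494]
tool_rot: [0.666, 0.746, -0.001, -0.001]
ft_force: [0.3, -0.3, -2.2]
grip_width: 0.0346
```

Request:
drive_tool(steps=[0,0,0,0,0,0,0.5,0,0,0,0,0,0,0.5])

```text
clock: 8.15
eef_pos: [0.5015, -0.1712, 0.2516]
tool_rot: [0.666, 0.746, 0.0, 0.001]
ft_force: [0.4, 0.7, -2.5]
grip_width: 0.0343
```

```bash
cat > shots.py <<'E'
import sys
from h import *
k=sys.argv[1]
need([.5,-.172,.25],96.3)
for n,s in (('wrist','w'),('scene','c'),('side','s')):
    p,d,m=grab(n,s+k)
    a,b,w,h,f={'w':(220,100,200,150,4),'c':(200,180,90,75,8),'s':(230,215,90,75,8)}[s]
    z=cv2.resize(p[b:b+h,a:a+w],None,fx=f,fy=f,interpolation=cv2.INTER_CUBIC); cv2.imwrite(f'pics/z_{s}{k}.png',z[:,:,::-1])
E
python3 shots.py 7
```

```text
clk 8.15 pos [ 0.5015 -0.1712  0.2516] shift now-axes mm [-0.62 -1.57  1.57] target-axes mm [-0.62 -1.57  1.57] turn [0.07 0.03 0.11] f [ 0.4  0.7 -2.5] w 0.0343
```

View pics/z_w7.png

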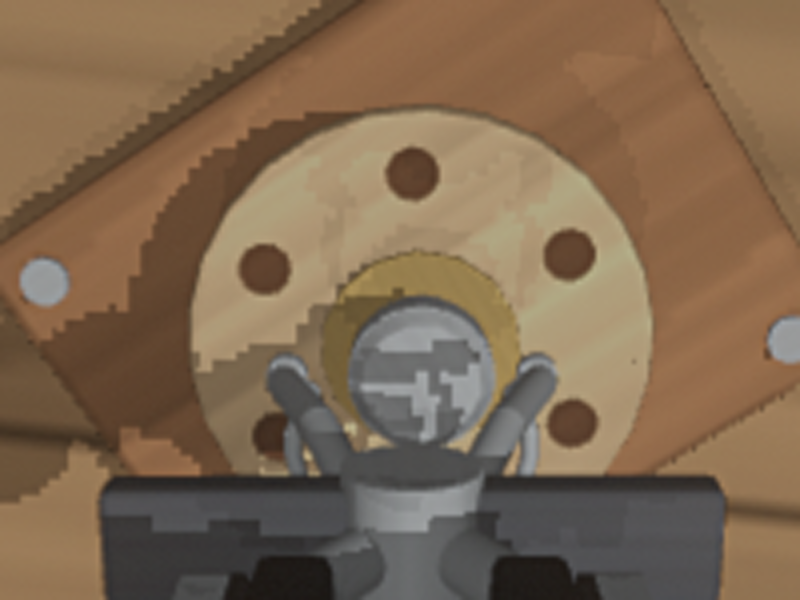

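View pics/z_c7.png

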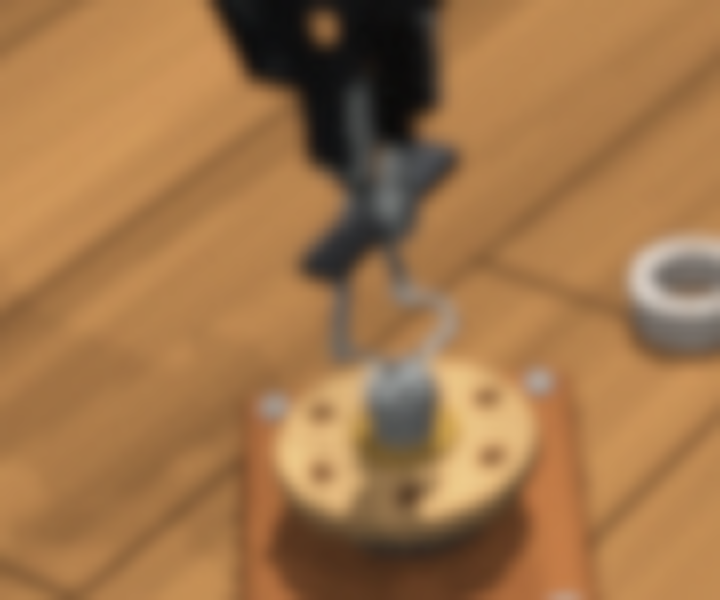

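View pics/z_s7.png

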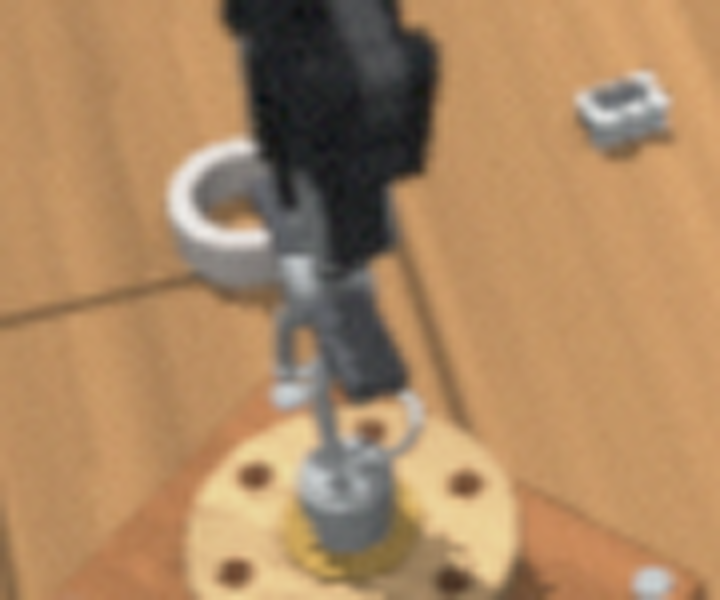

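```bash
cat > meas.py <<'E'
import sys
from rel import *
def run(tag):
    p,d,m,C,u,v,E=toolcloud(tag)
    barM=(u>=247)&(u<=399)&(v>=226)&(v<=234)&((u<285)|(u>362))
    Q=C[barM]; zt=np.median(Q[:,2]); 
    sl=np.linalg.lstsq(np.c_[Q[:,:2]-Q[:,:2].mean(0),np.ones(len(Q))],Q[:,2],rcond=None)[0]
    rows=[C[(v==r)&(abs(C[:,2]-zt)<.004)&(u>230)&(u<415)][:,1] for r in range(225,238)]
    yc=np.mean([(r.min()+r.max())/2 for r in rows])
    xe=[]
    for c in list(range(250,288,3))+list(range(360,398,3)):
        k=(u==c)&(abs(C[:,2]-zt)<.0008); xe.append(C[k][:,0].min())
    xf=np.median(xe); xc=xf+.008
    print('bar top z',zt.round(4),'slopes x,y',sl[:2].round(3),'centre',np.round([xc*1e3,yc*1e3],2),'front L/R',np.median(xe[:13]),np.median(xe[13:]))
    # axle: top face, between z .0775 and .0845
    k=(C[:,2]>.0755)&(C[:,2]<.0845)&(u>285)&(u<350)&(v>150)&(v<216)
    A=C[k]; c,r=cv2.minEnclosingCircle((A[:,:2]*1e3).astype(np.float32)); print('axle',len(A),np.round(c,2),round(r,2),'z',np.median(A[:,2]).round(4))
    # disc fit from its edge for check
    k=(C[:,2]>.050)&(C[:,2]<.0605)&(abs(C[:,0]-c[0]/1e3)<.06)&(abs(C[:,1]-c[1]/1e3)<.06)
    D=C[k]
    c2,r2=cv2.minEnclosingCircle((D[:,:2]*1e3).astype(np.float32)); print('disc',np.round(c2,2),round(r2,2),np.median(D[:,2]).round(4))
    zr=zt-.008-.044
    print('predicted ring z',zr.round(4),'-> ring minus axle mm',np.round([xc*1e3-c[0],yc*1e3-c[1]],2))
    # ring wire
    k=(abs(C[:,2]-zr)<.012)&(u>275)&(u<375)&(v>180)&(v<222)
    for nm,kk in (('L',k&(u<320)),('R',k&(u>320))):
        r=C[kk]; 
        if len(r): print(nm,len(r),'z',np.percentile(r[:,2],[5,50,95]).round(4),'x',np.percentile(r[:,0]*1e3,[0,50,100]).round(1),'y',np.percentile(r[:,1]*1e3,[0,50,100]).round(1))
run(sys.argv[1])
E
python3 meas.py w6; python3 meas.py w7
```

```text
bar top z 0.2098 slopes x,y [-0.079  0.001] centre [ 478.24 -213.85] front L/R 0.47045997813606444 0.4702057022482831
axle 728 [ 478.14 -223.74] 13.05 z 0.0811
disc [ 477.95 -224.  ] 45.03 0.0565
predicted ring z 0.1578 -> ring minus axle mm [0.1  9.89]
L 140 z [0.1574 0.1592 0.1693] x [466.2 469.4 486. ] y [-236.7 -232.8 -228.6]
R 132 z [0.1578 0.1594 0.169 ] x [466.  469.5 485.8] y [-199.1 -194.9 -191.6]
bar top z 0.1556 slopes x,y [-0.06 -0.  ] centre [ 478.98 -225.29] front L/R 0.4711322037341629 0.4709264763139622
axle 1046 [ 477.97 -223.53] 13.17 z 0.0811
disc [ 477.94 -223.71] 44.9 0.0566
predicted ring z 0.1036 -> ring minus axle mm [ 1.   -1.76]
L 135 z [0.1033 0.1052 0.1148] x [467.  470.1 486.8] y [-248.3 -244.3 -240.1]
R 132 z [0.1032 0.1052 0.1142] x [467.  470.1 486.6] y [-210.6 -206.4 -203.1]
```

Run:
```python
from rel import *
p,d,m,C,u,v,E=toolcloud('w7')
k=(abs(C[:,2]-.1036)<.013)&(u>275)&(u<375)&(v>180)&(v<224)
for r in range(186,222,2):
    kk=k&(v==r); L=kk&(u<322); R=kk&(u>=322)
    f=lambda s: ' | '.join(f"{u[i]}:{C[i,0]*1e3:.1f},{C[i,1]*1e3+225.3:.1f},{C[i,2]*1e3:.1f}" for i in np.nonzero(s)[0][::2])
    print(r,'L',f(L),'   R',f(R))
```

```text
186 L     R 
188 L 290:467.2,-20.5,102.5 | 292:467.4,-19.3,101.9    R 352:467.2,18.6,102.2 | 354:467.1,19.8,102.6
190 L 288:467.7,-21.5,105.8 | 290:468.1,-20.4,104.3 | 292:467.7,-19.0,105.7 | 294:467.7,-17.8,105.6    R 350:468.2,17.2,103.5 | 352:467.7,18.3,105.4 | 354:467.5,19.5,105.9 | 356:467.7,20.9,105.1
192 L 287:469.1,-22.2,105.3 | 289:467.9,-20.5,109.6 | 291:467.6,-19.2,110.6 | 293:467.9,-18.1,109.7 | 295:469.1,-17.2,105.2    R 349:469.0,16.5,105.2 | 351:468.8,17.7,105.8 | 353:467.2,18.4,111.9 | 355:467.2,19.7,111.7 | 357:467.9,21.1,109.3
194 L 286:470.7,-23.0,104.4 | 288:468.8,-21.0,111.0 | 290:467.6,-19.4,115.1 | 292:467.7,-18.3,114.7 | 294:467.7,-17.1,114.9 | 296:470.1,-16.5,106.4    R 349:470.1,16.5,105.8 | 351:467.7,17.0,114.6 | 353:467.4,18.2,115.3 | 355:467.9,19.5,113.8 | 357:468.3,20.9,112.2
196 L 287:469.6,-21.5,112.5 | 289:468.7,-20.0,115.8    R 347:471.6,15.3,105.3 | 357:469.3,20.8,113.2
198 L 287:471.1,-21.7,111.6 | 299:472.9,-14.8,105.5    R 346:472.9,14.7,105.1 | 357:469.9,20.6,115.4
200 L     R 
202 L     R 
204 L     R 
206 L 292:478.5,-19.4,104.4    R 352:478.4
[... 164 characters left out ...]
 | 295:481.0,-17.5,104.9    R 350:480.8,17.4,105.2 | 352:480.9,18.7,105.1 | 354:480.9,20.0,105.0
212 L 291:482.6,-20.1,104.3 | 293:482.4,-18.8,104.8 | 295:482.4,-17.5,104.7    R 350:482.0,17.4,105.6 | 352:482.2,18.8,104.9 | 354:482.5,20.1,104.1
214 L 291:483.5,-20.0,105.5 | 293:483.9,-18.8,104.3 | 295:484.2,-17.6,103.5    R 350:483.9,17.6,103.9 | 352:484.0,18.9,103.9 | 354:483.7,20.1,104.6
216 L 292:485.1,-19.5,104.8 | 294:485.1,-18.2,104.9 | 296:485.4,-17.0,104.1    R 349:485.4,17.0,103.6 | 351:484.9,18.2,105.0 | 353:485.0,19.5,104.6
218 L 292:486.3,-19.5,105.2 | 294:486.0,-18.1,106.0 | 296:486.8,-17.0,103.8    R 349:486.4,17.0,104.6 | 351:486.2,18.2,105.1 | 353:486.6,19.6,104.2
220 L     R
```

Wrist data show the ring level, with both wire sides at z ≈ 105 mm, symmetric about the bar centre. It is off the axle by about (+0.7, −1.8) mm, so I'm correcting and remeasuring.

Request:
drive_tool(steps=[0.0018,-0.0007,0,0,0,0,0.5,0,0,0,0,0,0,0.5,0,0,0,0,0,0,0.5])

```text
clock: 8.55
eef_pos: [0.5002, -0.1692, 0.2511]
tool_rot: [0.666, 0.746, 0.0, 0.0]
ft_force: [-1.0, -0.6, -2.7]
grip_width: 0.0349
```

```bash
python3 - <<'E'
from h import *
for i in range(4):
    need([.5,-.172,.25],96.3); grab('wrist',f'w8{i}')
E
for i in 0 1 2 3; do python3 meas.py w8$i | grep -v disc; done
```

```text
clk 8.55 pos [ 0.5002 -0.1692  0.2511] shift now-axes mm [-2.73 -0.47  1.12] target-axes mm [-2.73 -0.46  1.12] turn [0.02 0.01 0.12] f [-1.  -0.6 -2.7] w 0.0349
clk 8.6 pos [ 0.5002 -0.1693  0.2511] shift now-axes mm [-2.68 -0.48  1.1 ] target-axes mm [-2.68 -0.48  1.1 ] turn [0.02 0.01 0.12] f [-0.7 -0.  -1.7] w 0.0346
clk 8.65 pos [ 0.5002 -0.1693  0.251 ] shift now-axes mm [-2.67 -0.48  1.03] target-axes mm [-2.67 -0.47  1.03] turn [0.01 0.01 0.12] f [ 0.1  0.5 -2.3] w 0.0347
clk 8.7 pos [ 0.5002 -0.1693  0.251 ] shift now-axes mm [-2.65 -0.49  0.98] target-axes mm [-2.65 -0.48  0.98] turn [0.01 0.   0.11] f [-0.2 -0.2 -1.8] w 0.0345
bar top z 0.1552 slopes x,y [-0.089 -0.001] centre [ 477.86 -223.14] front L/R 0.46997589686762575 0.46982780614023406
axle 1012 [ 477.95 -223.6 ] 13.22 z 0.0811
predicted ring z 0.1032 -> ring minus axle mm [-0.1   0.46]
L 134 z [0.1028 0.1047 0.1134] x [465.9 469.2 485.4] y [-246.  -242.2 -237.9]
R 129 z [0.1031 0.1049 0.1138] x [465.5 469.1 485.4] y [-208.4 -204.2 -201. ]
bar top z 0.1552 slopes x,y [-0.103 -0.001] centre [ 478.   -223.18] front L
[... 351 characters left out ...]
[ 477.95 -223.22] front L/R 0.4699841664507087 0.4699211326209755
axle 1020 [ 477.87 -223.53] 13.18 z 0.0811
predicted ring z 0.1031 -> ring minus axle mm [0.09 0.31]
L 136 z [0.1027 0.1046 0.1143] x [465.8 468.9 485.5] y [-246.2 -242.3 -237.9]
R 133 z [0.103  0.1047 0.1136] x [465.6 469.  485.2] y [-208.5 -204.3 -201. ]
bar top z 0.1551 slopes x,y [-0.068 -0.   ] centre [ 477.93 -223.23] front L/R 0.46997214220696515 0.46991277382397556
axle 1018 [ 478.06 -223.79] 13.17 z 0.0811
predicted ring z 0.1031 -> ring minus axle mm [-0.12  0.56]
L 131 z [0.1026 0.1046 0.1139] x [465.6 469.  485.6] y [-246.1 -242.3 -238. ]
R 132 z [0.103  0.1044 0.1143] x [465.6 469.3 485.5] y [-208.5 -204.3 -201.1]
```

Run:
```python
from rel import *
for t in ['w6','w7','w80','w81','w82','w83']:
    p,d,m,C,u,v,E=toolcloud(t)
    z0={'w6':.2097,'w7':.1556}.get(t,.1552)
    k=(abs(C[:,2]-z0)<.0025)&((u>250)&(u<276)|(u>372)&(u<396))&(v>=225)&(v<=234)
    def fit(Q):
        A=np.c_[Q[:,:2]-Q[:,:2].mean(0),np.ones(len(Q))]
        for _ in range(3):
            s=np.linalg.lstsq(A,Q[:,2],rcond=None)[0]; r=abs(Q[:,2]-A@s); g=r<2.5*np.median(r)+1e-5; A,Q=A[g],Q[g]
        return s[:2].round(4),len(Q)
    k2=(abs(C[:,2]-.0567)<.003)&(abs(C[:,0]-.478)<.043)&(abs(C[:,1]+.2237)<.043)
    print(t,'bar',fit(C[k]),'disc',fit(C[k2]))
    if t in('w6','w83'):
        for r in range(220,240): print(r,[np.median(C[(v==r)&(u>252)&(u<272)],0).round(5).tolist()], end=' ')
        print()
```

```text
w6 bar (array([-0.0412,  0.0016]), 420) disc (array([0.0016, 0.0002]), 4453)
220 [[0.47023, -0.24406, 0.20554]] 221 [[0.4702, -0.24405, 0.20716]] 222 [[0.47031, -0.24396, 0.20828]] 223 [[0.47058, -0.24349, 0.20897]] 224 [[0.47099, -0.24368, 0.20932]] 225 [[0.47137, -0.24366, 0.20961]] 226 [[0.47192, -0.24351, 0.20957]] 227 [[0.4724, -0.24353, 0.20969]] 228 [[0.47297, -0.24366, 0.20964]] 229 [[0.47348, -0.24373, 0.20962]] 230 [[0.47401, -0.24385, 0.20963]] 231 [[0.47439, -0.24377, 0.20999]] 232 [[0.47498, -0.24372, 0.20982]] 233 [[0.47574, -0.2437, 0.20934]] 234 [[0.47613, -0.24352, 0.20963]] 235 [[0.47672, -0.2439, 0.20948]] 236 [[0.47718, -0.24385, 0.20968]] 237 [[0.47767, -0.24397, 0.20977]] 238 [[0.47826, -0.24381, 0.20969]] 239 [[0.47872, -0.24381, 0.2099]] 
w7 bar (array([-0.0487,  0.0002]), 403) disc (array([ 0.0018, -0.0009]), 4901)
w80 bar (array([-0.0542, -0.0006]), 407) disc (array([0.0023, 0.0003]), 4930)
w81 bar (array([-0.05 , -0.001]), 397) disc (array([ 0.0023, -0.0001]), 4998)
w82 bar (array([-0.0572, -0.0014]), 429) disc (array([ 0.0024, -0.0006]), 4998)
w83 bar (array([-0.0605,  0.0007]), 394) disc (array([ 0.0026, -0.0012]), 4956)
220 [[0.46978, -0.25366, 0.15086]] 221 [[0.46971, -0.25336, 0.15254]] 222 [[0.46979, -0.25311, 0.15377]] 223 [[0.47006, -0.25292, 0.15442]] 224 [[0.47051, -0.25316, 0.15466]] 225 [[0.47093, -0.25304, 0.1549]] 226 [[0.47135, -0.25282, 0.15519]] 227 [[0.47196, -0.25298, 0.155]] 228 [[0.47244, -0.253, 0.15509]] 229 [[0.47293, -0.25301, 0.1552]] 230 [[0.47349, -0.25307, 0.15512]] 231 [[0.4741, -0.2533, 0.15491]] 232 [[0.4746, -0.25304, 0.15498]] 233 [[0.4752, -0.25326, 0.15478]] 234 [[0.47565, -0.25328, 0.15503]] 235 [[0.47612, -0.25301, 0.15515]] 236 [[0.47667, -0.25309, 0.15512]] 237 [[0.47735, -0.25306, 0.15481]] 238 [[0.47766, -0.25332, 0.15533]] 239 [[0.47833, -0.25334, 0.15498]]
```

Request:
drive_tool(steps=[-0.0004,0.0002,0.003,0,0,0,0.5,0,0,0.004,0,0,0,0.5,0,0,0.004,0,0,0,0.5,0,0,0.003,0,0,0,0.5,0,0,0,0,0,0,0.5,0,0,0,0,0,0,0.5,0,0,0,0,0,0,0.5,0,0,0,0,0,0,0.5])

```text
clock: 9.42
eef_pos: [0.5006, -0.1697, 0.2371]
tool_rot: [0.666, 0.746, 0.0, 0.0]
ft_force: [0.3, -0.2, -2.4]
grip_width: 0.0343
```

```bash
python3 shots.py 9
python3 - <<'E'
from h import *
grab('wrist','w91')
E
sed -i 's/xe.append(C\[k\]\[:,0\].min())/kk=(u==c)\&(abs(C[:,2]-zt)<.004); xe.append(C[kk][:,0].min())/' meas.py
for i in w9 w91; do python3 meas.py $i; done
```

```text
clk 9.42 pos [ 0.5006 -0.1697  0.2371] shift now-axes mm [ -2.18  -0.8  -12.91] target-axes mm [ -2.18  -0.8  -12.91] turn [0.02 0.01 0.11] f [ 0.3 -0.2 -2.4] w 0.0343
bar top z 0.1412 slopes x,y [-0.096 -0.001] centre [ 477.87 -223.73] front L/R 0.4699046627806992 0.46972727372286643
axle 944 [ 477.78 -223.69] 13.0 z 0.0812
disc [ 477.71 -223.76] 44.83 0.0565
predicted ring z 0.0892 -> ring minus axle mm [ 0.09 -0.03]
L 512 z [0.0787 0.0815 0.0965] x [465.2 474.9 485.9] y [-246.7 -231.9 -226. ]
R 648 z [0.0785 0.0815 0.0953] x [465.  474.6 486. ] y [-224.7 -217.5 -201.5]
bar top z 0.1412 slopes x,y [-0.072 -0.002] centre [ 477.79 -223.69] front L/R 0.46989537580084845 0.4696813741151843
axle 946 [ 477.79 -223.7 ] 12.95 z 0.0811
disc [ 477.32 -223.75] 44.76 0.0565
predicted ring z 0.0892 -> ring minus axle mm [0.   0.01]
L 515 z [0.0787 0.0815 0.0969] x [465.3 474.8 486. ] y [-246.6 -231.9 -226. ]
R 644 z [0.0787 0.0815 0.0946] x [464.8 474.4 485.8] y [-224.7 -217.5 -201.5]
```

View pics/z_w9.png

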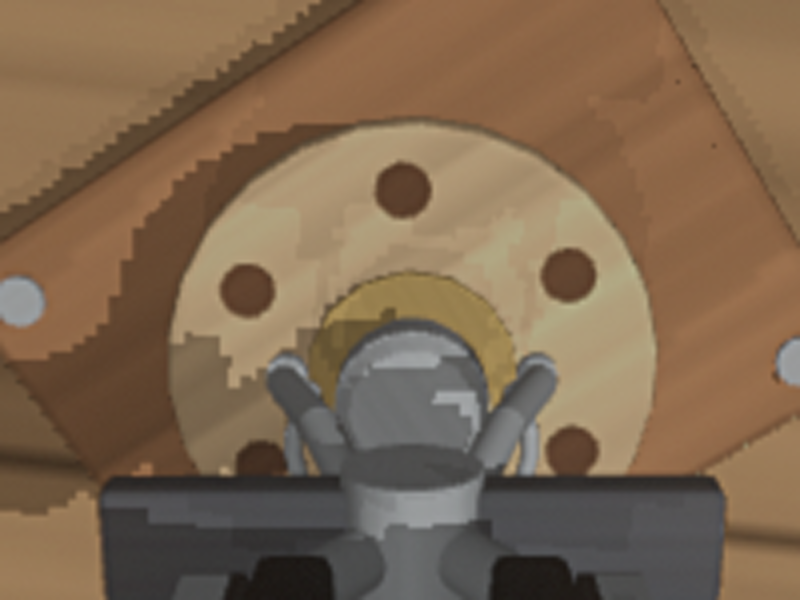

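View pics/z_c9.png

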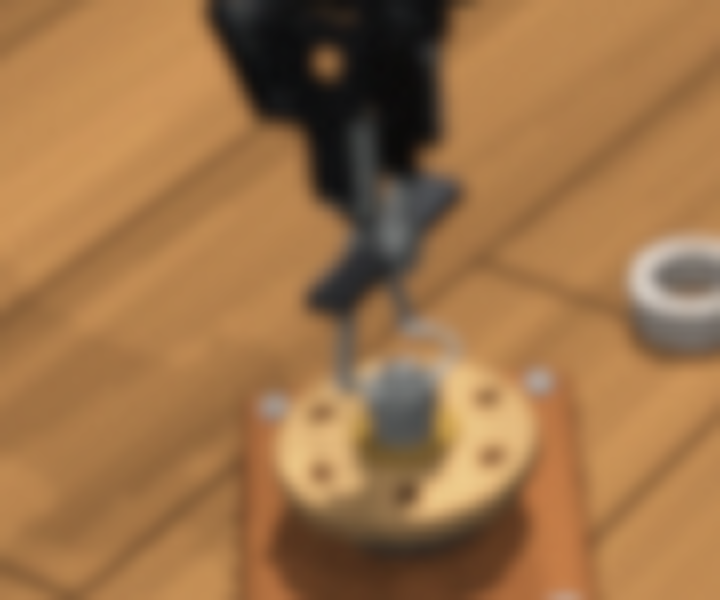

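View pics/z_s9.png

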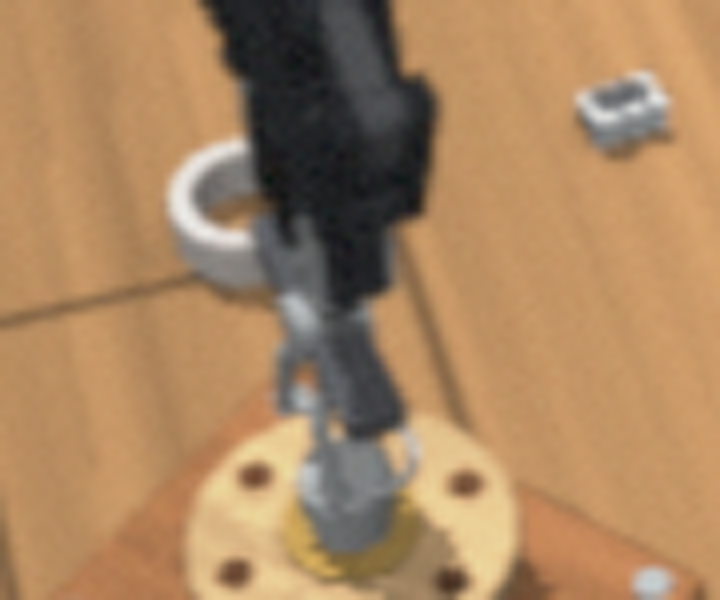

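Ring and axle centres coincide within ~0.1 mm, with the ring ~7 mm above the axle top. Descending in stages and watching force.

Request:
drive_tool(steps=[0,0,0.003,0,0,0,0.5,0,0,0.003,0,0,0,0.5,0,0,0.003,0,0,0,0.5,0,0,0.002,0,0,0,0.5,0,0,0.001,0,0,0,0.5,0,0,0,0,0,0,0.5,0,0,0,0,0,0,0.5])

```text
clock: 10.2
eef_pos: [0.5004, -0.1697, 0.2248]
tool_rot: [0.666, 0.746, -0.0, -0.0]
ft_force: [-0.5, -0.8, -2.5]
grip_width: 0.0346
```

```bash
python3 - <<'E'
from h import *
for i in range(3): need([.5,-.172,.2],96.3);grab('wrist',f'wa{i}')
E
for i in 0 1 2; do python3 meas.py wa$i; done
```

```text
clk 10.2 pos [ 0.5004 -0.1697  0.2248] shift now-axes mm [-2.25 -0.63 24.8 ] target-axes mm [-2.25 -0.63 24.8 ] turn [-0.01 -0.01  0.11] f [-0.5 -0.8 -2.5] w 0.0346
clk 10.25 pos [ 0.5004 -0.1697  0.2249] shift now-axes mm [-2.19 -0.7  24.94] target-axes mm [-2.19 -0.69 24.94] turn [0.   0.   0.11] f [ 0.1  0.5 -2. ] w 0.0346
clk 10.3 pos [ 0.5005 -0.1698  0.225 ] shift now-axes mm [-2.17 -0.78 25.04] target-axes mm [-2.17 -0.77 25.04] turn [0.02 0.01 0.11] f [ 0.6  0.5 -2.2] w 0.0345
bar top z 0.1289 slopes x,y [-0.082  0.   ] centre [ 477.61 -223.61] front L/R 0.46971232761811443 0.4695374746297106
axle 876 [ 472.68 -226.59] 20.27 z 0.081
disc [ 477.74 -223.66] 44.78 0.0565
predicted ring z 0.0769 -> ring minus axle mm [4.93 2.98]
L 489 z [0.0741 0.0806 0.0847] x [465.1 471.7 485.4] y [-246.5 -231.4 -225.8]
R 603 z [0.0739 0.0808 0.083 ] x [464.8 471.6 485.5] y [-224.6 -217.7 -201.4]
bar top z 0.1291 slopes x,y [-0.08  -0.001] centre [ 477.67 -223.69] front L/R 0.46979943719728934 0.4696201175088914
axle 879 [ 472.73 -226.65] 20.25 z 0.0809
disc [ 477.81 -223.79] 44.9 0.0565
predicted ring z 0.0771 -> ring minus axle mm [4.94 2.96]
L 483 z [0.0738 0.0805 0.0836] x [465.2 471.8 485.8] y [-246.5 -231.5 -225.8]
R 616 z [0.0739 0.0807 0.083 ] x [464.9 471.7 485.6] y [-224.7 -217.7 -201.5]
bar top z 0.1291 slopes x,y [-0.077 -0.001] centre [ 477.7  -223.71] front L/R 0.46981810512240624 0.4696692694171434
axle 890 [ 472.77 -226.67] 20.24 z 0.081
disc [ 477.54 -223.68] 44.86 0.0565
predicted ring z 0.0771 -> ring minus axle mm [4.92 2.96]
L 491 z [0.0739 0.0806 0.0842] x [465.  471.9 485.7] y [-246.6 -231.5 -225.8]
R 620 z [0.0734 0.0808 0.0833] x [464.9 471.7 485.8] y [-224.7 -217.7 -201.6]
```

No contact force (x, y ~0, z only the weight). The axle fit here is spoiled because ring wire fell into the mask. The bar centre is unchanged and agrees with the disc. 12.4 mm remain.

Request:
drive_tool(steps=[0,0,0.003,0,0,0,0.5,0,0,0.003,0,0,0,0.5,0,0,0.003,0,0,0,0.5,0,0,0.002,0,0,0,0.5,0,0,0.0012,0,0,0,0.5,0,0,0,0,0,0,0.5,0,0,0,0,0,0,0.5,0,0,0,0,0,0,0.5])

```text
clock: 11.02
eef_pos: [0.5005, -0.1697, 0.2128]
tool_rot: [0.666, 0.746, 0.0, 0.0]
ft_force: [0.7, 0.8, -2.1]
grip_width: 0.0348
```

```bash
python3 shots.py b; sed -i "s/A=C\[k\]; c,r/k\&=(u>300)\&(u<345)\&(v<212); A=C[k]; A=A[abs(A[:,1]+.2237)<.0135]; A=A[A[:,0]>.4640]; c,r/" meas.py
python3 - <<'E'
from h import *
for i in range(2): need([.5,-.172,.2],96.3);grab('wrist',f'wb{i}')
E
for i in 0 1; do python3 meas.py wb$i; done
python3 - <<'E'
from rel import *
p,d,m,C,u,v,E=toolcloud('wb1')
k=(abs(C[:,2]-.066)<.012)&(u>275)&(u<375)&(v>180)&(v<224)
for r in range(186,222,2):
    kk=k&(v==r); f=lambda s: ' | '.join(f"{u[i]}:{C[i,0]*1e3:.1f},{C[i,1]*1e3+223.7:.1f},{C[i,2]*1e3:.1f}" for i in np.nonzero(s)[0][::2])
    print(r,f(kk&((u<300)|(u>345))))
E
```

```text
clk 11.02 pos [ 0.5005 -0.1697  0.2128] shift now-axes mm [ -2.21  -0.74 -37.21] target-axes mm [ -2.2   -0.74 -37.21] turn [0.01 0.   0.11] f [ 0.7  0.8 -2.1] w 0.0348
clk 11.17 pos [ 0.5005 -0.1697  0.2129] shift now-axes mm [-2.18 -0.76 12.87] target-axes mm [-2.18 -0.75 12.87] turn [0.02 0.01 0.11] f [ 0.5 -0.5 -2.1] w 0.0348
clk 11.22 pos [ 0.5005 -0.1697  0.2129] shift now-axes mm [-2.18 -0.77 12.87] target-axes mm [-2.19 -0.76 12.87] turn [0.02 0.01 0.11] f [ 0.5 -0.2 -2.1] w 0.0346
bar top z 0.117 slopes x,y [-0.085 -0.   ] centre [ 477.69 -223.7 ] front L/R 0.4696838473114386 0.46970595711355645
axle 601 [ 471.4 -223.7] 11.08 z 0.0809
disc [ 476.96 -223.59] 44.73 0.0565
predicted ring z 0.065 -> ring minus axle mm [ 6.29 -0.01]
L 1086 z [0.0557 0.0573 0.0724] x [462.5 470.  489.6] y [-254.8 -244.6 -225.8]
R 1337 z [0.0556 0.0571 0.0719] x [462.4 470.2 489.1] y [-224.7 -201.4 -189.3]
bar top z 0.1169 slopes x,y [-0.055 -0.001] centre [ 477.82 -223.7 ] front L/R 0.4698643945959497 0.4697225110923373
axle 601 [ 471.46 -223.69] 11.06 z 0.0809
disc [ 477.64 -223.79] 44.74 0.0565

[... 8285 characters left out ...]
 | 368:487.3,30.4,56.7 | 370:487.1,31.6,57.3 | 372:487.7,33.2,55.6 | 374:487.5,34.5,55.9
218 276:489.3,-31.2,55.3 | 278:488.7,-29.6,57.0 | 280:488.9,-28.3,56.5 | 282:488.7,-26.9,57.2 | 284:488.8,-25.6,56.8 | 286:488.6,-24.2,57.5 | 288:488.9,-23.0,56.6 | 290:488.7,-21.6,57.1 | 292:485.5,-19.5,66.1 | 294:485.1,-18.1,67.2 | 296:485.9,-17.0,65.0 | 298:488.7,-16.3,57.2 | 346:488.0,15.6,58.9 | 348:489.0,17.1,56.0 | 350:485.2,17.6,66.6 | 352:485.1,18.8,67.0 | 354:489.1,21.2,55.5 | 356:488.6,22.4,57.0 | 358:488.7,23.7,56.7 | 360:488.9,25.1,56.1 | 362:488.7,26.4,56.6 | 364:488.7,27.7,56.6 | 366:488.2,28.9,58.0 | 368:488.7,30.4,56.8 | 370:488.9,31.8,56.2 | 372:489.1,33.2,55.5 | 374:488.7,34.4,56.6
220
```

View pics/z_wb.png

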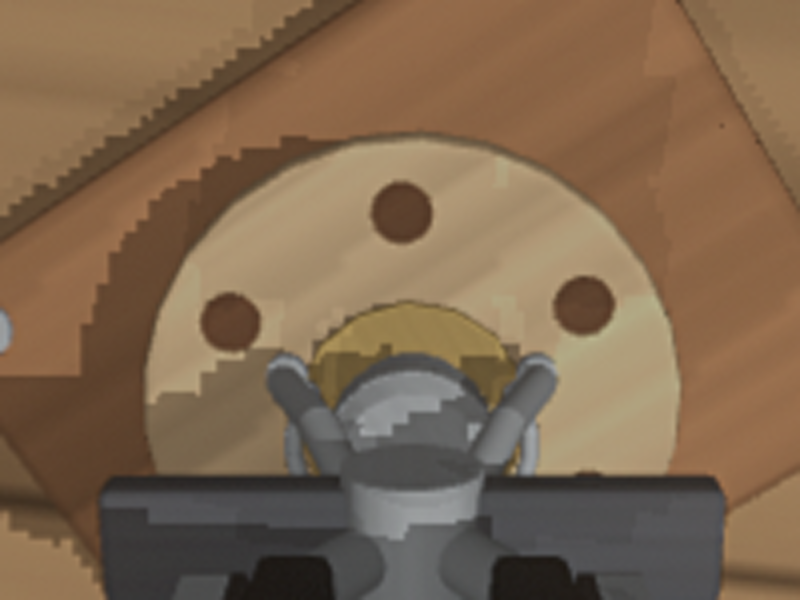

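View pics/z_cb.png

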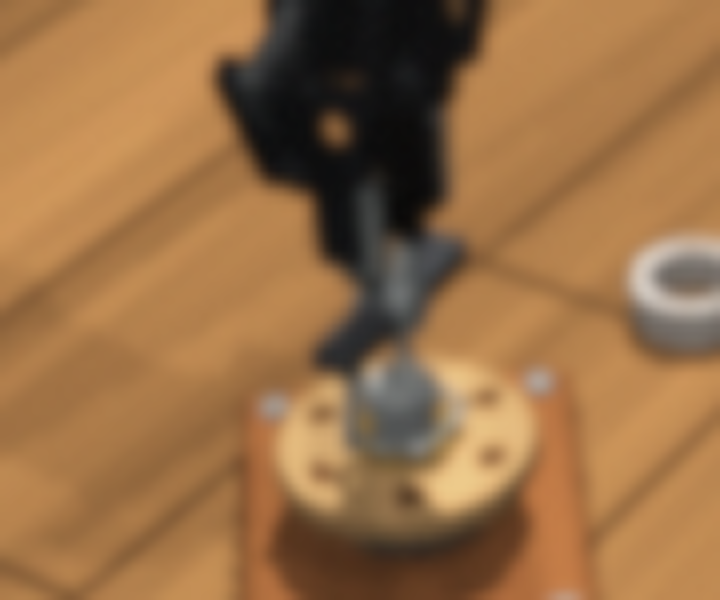

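View pics/z_sb.png

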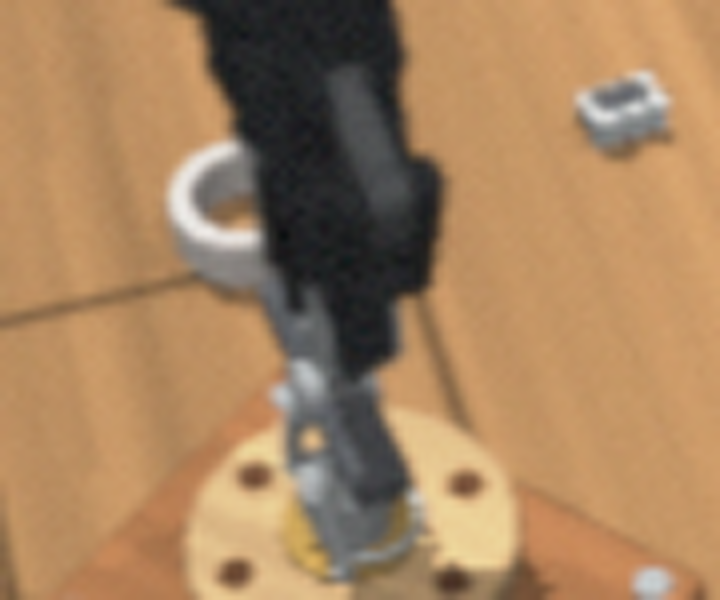

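The ring encircles the axle: wire top ≈66.3 mm, so its mid plane is ≈64.8 mm against the groove middle at ≈64.6–65. Its sides are at ±18.8 mm about the axis, and the force shows only the pliers' weight. The axle fit in this last view is unusable because the axle is hidden behind the pivot. The disc centre and the earlier axle fits agree with the bar centre to about 0.2 mm. Handing in.

Run:
```python
from h import *
need([.5,-.172,.2128],96.3); print(job_done())
```

```text
clk 11.27 pos [ 0.5005 -0.1697  0.2128] shift now-axes mm [-2.21 -0.72  0.03] target-axes mm [-2.21 -0.72  0.03] turn [0.01 0.01 0.12] f [ 0.1 -0.1 -1.4] w 0.0347
the job is handed in; nothing more can be done
None
```

I gripped the pliers by both handles and squeezed them to the stop while they were still in the rack. Then I lifted them straight out, carried them over the winder and lowered the spread ring over the axle to the groove in stages. I handed the job in at 11.3 s, still holding the pliers upright and squeezed.

**Last checks that agreed:**
- **Height:** the ring's mid plane measured about 64.8 mm, against a groove middle of 64.5–65 mm.
- **Centring:** the last clear axle fit, just above the axle top, put the ring within about 0.1 mm of it. At the final height the bar centre was about 0.1 mm from the disc centre in the later of two pictures. In the earlier one the partly hidden disc fit gave 0.7 mm in x.
- **Level:** both sides of the ring were level and symmetric about the axis.
- **Force and grip:** the force reading showed only the pliers' weight, about 2 N down and under 1 N sideways. The grip opening held steady at 34.7 mm.

**Checks that failed or disagreed:**
- **Axle fits:** once the ring was around the axle, these were unusable. The ring wire and pivot got into the view, so final centring rests on the bar and disc positions and the earlier axle fits.
- **Bar tilt:** a plane fit of the bar top gave a slope of about -0.05 to -0.1. I put this down to depth noise, because the row-by-row heights were flat.
- **Grip opening:** it read 34.7 mm rather than the 36 mm given for the stop, but the picture showed the handles parallel and the lugs touching.

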